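# Sweep inspected steel blanks off the test board into their trays

### The arm

A 7-joint arm with a two-finger parallel gripper is mounted at the origin on the work surface. World frame = base frame: x ahead of the robot, y to its left, z up, the work surface at z = 0. Lengths are in m, angles in rad, forces in N, time in s.
With the tool pointing down it reaches from about 0.4 to 0.85 m from the base axis. Payload 4.5 kg.
Tool frame: the origin (TCP) lies midway between the tips of the shut fingers; the grasp point (between the pads) lies bot.pinch_z behind it (bot.pinch_z is the distance from the TCP to the grasp point, in m); z points along the fingers, y is the line along which they close (so a half turn about z gives the same grasp; the last joint's range is limited). The gripper opens to 85 mm and grips with 20 to 120 N. Pads are 22 mm wide; open, the fingers measure 114 mm over their backs; the gripper's body (76 mm by 85 mm) begins 54 mm behind the grasp point. The pads swing forward as they close: fully open they stand 13 mm farther back than shut.
Start: joints at [1.38, 0.689, -0.195, 1.565, 0.157, 0.902, -0.215], TCP at [0.139, -0.609, 0.231] pointing down, gripper open.
Joint ranges: [-3.01, 3.01], [-0.46, 2.08], [-1.47, 1.51], [0.13, 2.56], [-1, 4.14], [0.04, 2.09], [-2.66, 2.66]. Speed limits (rad/s): [2.57, 2.57, 3.14, 3.14, 3.14, 3.14, 3.14].

### API

Orientations are given as a unit quaternion [x, y, z, w].
In Python, from workcell import bot, eoat, solver, readout, vision, sign_off gives the robot as it stands. Calls block until the motion is done:
- bot.movep(position, orientation): joint-space move of the TCP to a pose.
- bot.move_linear(position, ori=None, feed=0.15, f_stop=None): straight line of the TCP; ori=None keeps the orientation; feed is the mean speed in m/s. With f_stop (N) it stops when the force on the tool has changed by that much, and returns True; else False.
- bot.movej(angles): joint-space move.
- eoat.release() and eoat.gripper_close(): open the fingers fully, or close them until they stop; the grip force is fixed at half the most.
- bot.wait(seconds).
- solver.solve_ik(position, orientation): joint angles nearest the present ones, or None.
- readout.get_obs(): the state.
- vision.capture(name): name is "scene" or "top" or "wrist"; returns a dict with "color" (400x640x3 uint8, red, green, blue), "K" (3x3 intrinsics, pixels), "cam_to_world" (4x4, takes a point from camera to world coordinates). Camera axes: x right, y down, z forward; pixel columns grow to the right and rows downward; lengths in m; the calibration is good to about 2 mm. A picture is of the moment at which its call begins. There is no depth.
A pose or a line that the arm cannot do raises bot.PlanningError and nothing moves.
- sign_off(): hands the job in; it is judged then, once.
The state is a dict: "time": time; "joint_pos": joint angles; "joint_vel": joint speeds; "joint_torque": joint torques, N m; "eef_pos": TCP position; "orientation": TCP orientation; "force": force on the tool from outside, world axes, zero at the start; "wrist_torque": the same for the moment, N m; "finger_gap": finger opening in m; "grasp_force": force on a finger pad.
Only numpy, scipy, OpenCV 4.12 (cv2) and the standard library are available. Lean on these libraries where they do the work, as an engineer would, in place of code of your own. Each camera call takes 0.05 s, during which the arm holds its last target. There are 200 camera calls.

### The job

The steel blanks on the grey inspection board have been tested: with the fingertips sweep the two with a green paint dot off the end of the board into the green tray, and the one with a red dot off the other end into the red tray. Slide them gently along the board, without gripping, lifting or flicking them, and leave the two probes on the board and everything else on the bench where they are.

Things in the scene. Friction and masses are not known exactly. Their poses are not given: they have to be found in the camera images.
- board: Fixed inspection board, a grey rubber-topped riser 250 mm along its x (across), 300 mm along its y (lengthwise), flat top 30 mm above the bench. Its long sides carry a 4 mm aluminium edging standing 3 mm proud; both ends (y = +-150 mm) are open above a tray. Origin: centre of underside; z up. Each blank has its own clear lane along y, the lanes about 50 mm apart (x near -75, -25, 25, 75 mm).
- green_tray: Fixed open green plastic tray, 220 mm along its x, 110 mm along its y, 22 mm high, walls and floor 3 mm. It stands on the bench 2 mm off one open end of the board (either end), parallel to it; its rim is 8 mm below the board's surface. Origin: centre of its underside, at bench height; z up.
- red_tray: Fixed open red plastic tray, 220 mm along its x, 110 mm along its y, 22 mm high, walls and floor 3 mm. It stands on the bench 2 mm off one open end of the board (either end), parallel to it; its rim is 8 mm below the board's surface. Origin: centre of its underside, at bench height; z up.
- passed_a_center (a point): Centre (half-way up) of a loose steel blank, a plain disc 32 mm in diameter and 14 mm high (about 90 g) lying flat on the board, with a 20 mm green paint dot on its top face.
- passed_b_center (a point): Centre (half-way up) of a loose steel blank, a plain disc 32 mm in diameter and 14 mm high (about 90 g) lying flat on the board, with a 20 mm green paint dot on its top face.
- failed_center (a point): Centre (half-way up) of a loose steel blank, a plain disc 32 mm in diameter and 14 mm high (about 90 g) lying flat on the board, with a 20 mm red paint dot on its top face.
- angle_probe_center (a point): Centre of a loose grey angle-beam probe standing on the board, 16 x 26 mm and 22 mm high with a 7 mm brass socket on top. Both probes stand in the fourth lane, the one without a blank. To be left alone.
- round_probe_center (a point): Centre of a loose round straight-beam probe standing on the board, 25 mm in diameter, 28 mm high with a 6 mm brass socket on top. To be left alone.
- couplant_bottle: Loose teal squeeze bottle with a white cap, 76 mm in diameter, 195 mm high, on the right. Origin: centre of its underside. Left alone.
- sample_case: Loose white case with a steel sample in its top, 160 x 48 x 32 mm, long along its x, on the left. Origin: centre of its underside. Left alone.
- phone: Loose phone in a red case, 150 x 78 x 12 mm, long along its x, on the left. Origin: centre of its underside. Left alone.
- green_marker: Loose paint marker with a green cap lying on the bench on the right, 135 mm long along its x, 16 mm thick. Origin: centre of its underside. Left alone.
- red_marker: The same with a red cap.

How it is judged:
At the end, for the whole second after the job is handed in: Both green-dotted blanks lie at rest inside the green tray and the red-dotted one inside the red tray (each centre within the tray's outline and under 27 mm above the bench, so below the board's surface); both probes stand within 10 mm of their starts, and the other bench things within 20 mm (x of passed_a_center in the frame of green_tray between -0.11 and 0.11 m and y of passed_a_center in the frame of green_tray between -0.055 and 0.055 m and z of each of passed_a_center, passed_b_center in the frame of green_tray below 0.027 m and linear speed of each of passed_a, passed_b, failed below 0.02 m/s and x of passed_b_center in the frame of green_tray between -0.11 and 0.11 m and y of passed_b_center in the frame of green_tray between -0.055 and 0.055 m and x of failed_center in the frame of red_tray between -0.11 and 0.11 m and y of failed_center in the frame of red_tray between -0.055 and 0.055 m and z of failed_center in the frame of red_tray below 0.027 m and distance of each of angle_probe_center, round_probe_center from where it was at the start of the episode below 0.01 m and angle between each of angle_probe_center, round_probe_center's own z axis and vertical below 0.2 rad and distance of each of couplant_bottle, sample_case, phone, green_marker, red_marker from where it was at the start of the episode below 0.02 m); the robot touches nothing.
It fails at once if a blank is lifted more than 9 mm off the board (height (world z) of any of passed_a_center, passed_b_center, failed_center above 0.046 m).
It fails at once if a blank is gripped, pressed or jammed: more than 15 N between the fingers and a blank (contact force between the fingers and passed_a above 15 N or contact force between the fingers and passed_b above 15 N or contact force between the fingers and failed above 15 N).
It fails at once if a blank is flicked or thrown (faster than 1.1 m/s) (linear speed of any of passed_a, passed_b, failed above 1.1 m/s).
It fails at once if a probe on the board is moved more than 10 mm or knocked over (distance of any of angle_probe_center, round_probe_center from where it was at the start of the episode above 0.01 m or angle between any of angle_probe_center, round_probe_center's own z axis and vertical above 0.2 rad).
It fails at once if something else on the bench is moved more than 20 mm (distance of any of couplant_bottle, sample_case, phone, green_marker, red_marker from where it was at the start of the episode above 0.02 m).
It also fails if it takes over 54 s, if anything falls off the work surface, if the arm or the gripper's body presses on something with over 40 N, if the wrist force passes 120 N, or if a joint passes its speed limit or range.

## Working session

There is one attempt and no reset: what is moved stays moved. The work goes in short steps, each a Python script; the robot and the scene stay as the last script left them, time stands still between calls to the robot, and variables do not carry over. Pictures are saved under pics/ and viewed, at most 10 in all, crops included, and the job is handed in when it is done.

```bash
mkdir -p pics; python3 - <<'E'
from workcell import bot,vision,readout
import cv2,numpy as np
for n in ("top","scene"):
    c=vision.capture(n); cv2.imwrite(f"pics/{n}0.png",c["color"][:,:,::-1]); np.savez(f"{n}0.npz",**c)
    print(n,c["K"].round(1).tolist(),c["cam_to_world"].round(3).tolist())
o=readout.get_obs();print(o["time"],o["orientation"],bot.pinch_z,o["force"])
E
```

```text
top [[506.0, 0.0, 321.9], [0.0, 506.0, 200.9], [0.0, 0.0, 1.0]] [[-0.014, -0.985, 0.171, 0.221], [-1.0, 0.015, 0.002, -0.017], [-0.005, -0.171, -0.985, 1.523], [0.0, 0.0, 0.0, 1.0]]
scene [[469.8, 0.0, 310.7], [0.0, 469.8, 197.9], [0.0, 0.0, 1.0]] [[0.552, 0.523, -0.649, 1.395], [0.834, -0.342, 0.433, -0.613], [0.004, -0.781, -0.625, 0.946], [0.0, 0.0, 0.0, 1.0]]
0.1 [ 9.93687313e-01  1.12181959e-01 -1.54687684e-04 -8.41338171e-04] 0.0187 [-0.19606005 -0.45733562 -0.55399852]
```

View pics/top0.png

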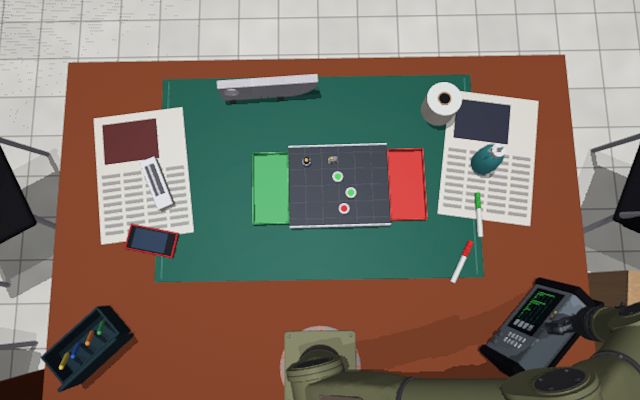

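View pics/scene0.png

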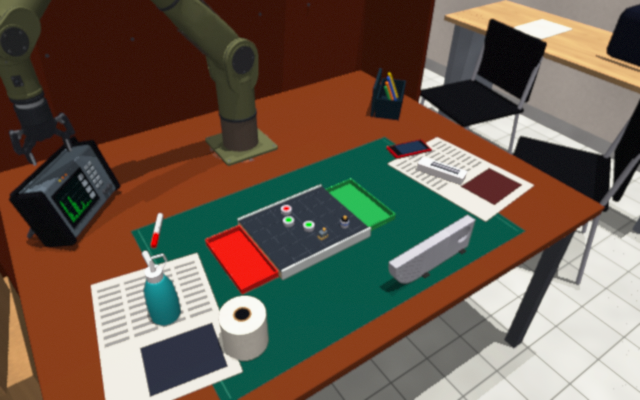

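The top view shows the green tray at about (270,188), which is the +y end, and the red tray at about (407,184), the −y end. The green-dotted blanks are at (337,176) and (350,192), the red-dotted one at (344,208), and the probes at (307,160) and (333,160) in the far lane. The scene view agrees.

```bash
cat > h.py <<'E'
import numpy as np,cv2
from scipy.spatial.transform import Rotation as R
def ray(c,u,v,z):
    M=c["cam_to_world"];d=M[:3,:3]@np.linalg.solve(c["K"],[u,v,1.]);o=M[:3,3]
    return (o+d*(z-o[2])/d[2])[:2]
def blobs(c,lo,amin,amax,roi=None):
    hsv=cv2.cvtColor(c["color"],cv2.COLOR_RGB2HSV)
    m=cv2.inRange(hsv,(lo-12,100,90),(lo+12,255,255)) if lo>12 else cv2.inRange(hsv,(0,120,110),(8,255,255))|cv2.inRange(hsv,(172,120,110),(180,255,255))
    n,_,s,ce=cv2.connectedComponentsWithStats(m)
    return [(ce[i],s[i]) for i in range(1,n) if amin<=s[i][4]<=amax and (roi is None or (roi[0]<ce[i][0]<roi[1] and roi[2]<ce[i][1]<roi[3]))]
E
python3 - <<'E'
from h import *
c=dict(np.load("top0.npz"))
roi=(245,435,140,235)
for n,h in (("g",62),("r",0)):
    for ce,s in blobs(c,h,8,9000,roi): print(n,ce.round(1),s.tolist(),ray(c,*ce,0.044 if s[4]<300 else 0.003).round(4))
for p in ((307,161),(333,160)): print("probe~",ray(c,*p,.05).round(3))
for p in ((289,146),(387,143.5),(290,227),(390,225)): print("corner",ray(c,*p,.033).round(3))
cv2.imwrite("pics/zoom.png",cv2.resize(c["color"][135:240,240:440,::-1],None,fx=4,fy=4,interpolation=cv2.INTER_CUBIC))
E
```

```text
g [270.1 188.1] [252, 152, 38, 73, 2654] [0.5271 0.1447]
g [337.4 176.1] [335, 174, 6, 6, 26] [ 0.5526 -0.0611]
g [350.5 192.1] [348, 190, 6, 6, 27] [ 0.5032 -0.0991]
r [406.6 184.2] [387, 148, 41, 73, 2643] [ 0.5333 -0.2738]
r [343.5 208. ] [341, 206, 6, 5, 26] [ 0.4557 -0.0772]
probe~ [0.599 0.029]
probe~ [ 0.601 -0.049]
corner [0.651 0.084]
corner [ 0.654 -0.214]
corner [0.403 0.082]
corner [ 0.404 -0.214]
```

View pics/zoom.png

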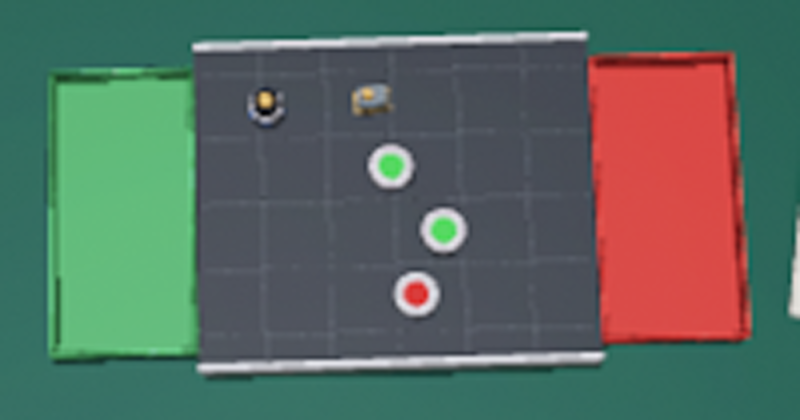

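```bash
cat >> h.py <<'E'
th=0.010
Q=(R.from_euler('z',th)*R.from_euler('x',np.pi)).as_quat()
E
python3 - <<'E'
from workcell import bot,vision,readout,eoat
from h import *
print(readout.get_obs()["time"])
bot.move_linear([0.16,-0.58,0.33],feed=0.2)
bot.movep([0.46,-0.12,0.33],Q)
eoat.gripper_close()
c=vision.capture("wrist"); cv2.imwrite("pics/w1.png",c["color"][:,:,::-1]); np.savez("w1.npz",**c)
o=readout.get_obs();print(o["time"],o["eef_pos"],o["finger_gap"],c["cam_to_world"].round(3).tolist())
for n,h in (("g",62),("r",0)):
    for ce,s in blobs(c,h,60,90000): print(n,ce.round(1),s.tolist(),ray(c,*ce,0.044).round(4))
E
```

```text
0.1
3.575 [ 0.45998479 -0.11998193  0.33000746] 0.0002147345104208716 [[0.01, -0.951, -0.309, 0.54], [-1.0, -0.01, -0.002, -0.118], [-0.001, 0.309, -0.951, 0.473], [0.0, 0.0, 0.0, 1.0]]
g [98.4 86.2] [30, 0, 123, 179, 14128] [0.5327 0.1273]
g [261.   67.8] [253, 59, 17, 19, 260] [ 0.5543 -0.059 ]
g [295.1 113.1] [287, 105, 17, 17, 235] [ 0.5051 -0.0971]
g [598.9 133.1] [588, 114, 23, 40, 505] [ 0.4857 -0.4571]
r [436.7  86.2] [388, 0, 110, 178, 15423] [ 0.5366 -0.2586]
r [277.6 153.5] [270, 146, 16, 16, 209] [ 0.4572 -0.0757]
r [549.7 291.6] [383, 177, 257, 202, 9601] [ 0.2698 -0.4449]
r [543.  237.4] [527, 221, 33, 34, 449] [ 0.3504 -0.4188]
r [ 91.6 330.8] [0, 284, 272, 116, 9382] [0.1985 0.1953]
r [312.5 356.7] [308, 350, 11, 20, 105] [ 0.1566 -0.1206]
r [422.3 367. ] [415, 360, 17, 15, 72] [ 0.1397 -0.2836]
```

View pics/w1.png

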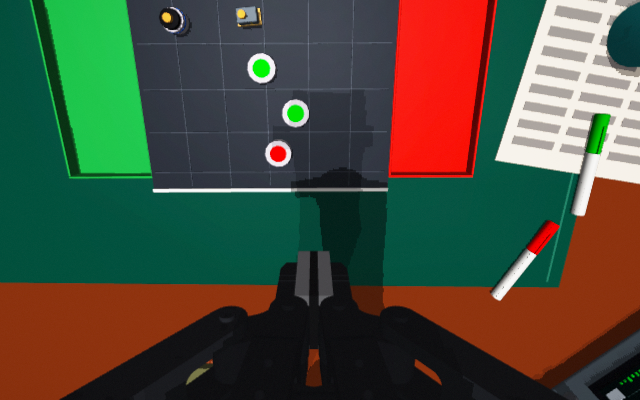

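The wrist view shows the dots at (261,68), (295,113) and (278,154), within 2 mm of the top-camera positions. I'll use the averages and sweep the first green blank.

```bash
cat >> h.py <<'E'
def sweep(p,yend,z=0.035):
    from workcell import bot,readout
    s=np.sign(yend-p[1]); at=lambda y,z:[p[0]-th*(y-p[1]),y,z]
    y0=p[1]-s*0.048
    bot.movep(at(y0,0.11),Q)
    a=bot.move_linear(at(y0,z),feed=0.1,f_stop=6)
    print("descent stop",a,readout.get_obs()["eef_pos"])
    if a: return
    f0=readout.get_obs()["force"]
    print("push stop",bot.move_linear(at(yend,z),feed=0.07,f_stop=9))
    o=readout.get_obs();print(o["eef_pos"],o["force"]-f0)
    bot.move_linear(at(yend-s*0.01,z),feed=0.06)
    bot.move_linear(at(yend-s*0.01,0.12),feed=0.2)
    print("t",readout.get_obs()["time"])
E
python3 - <<'E'
from workcell import bot,vision
from h import *
sweep([.5535,-.060],0.086)
c=vision.capture("top"); np.savez("top1.npz",**c); cv2.imwrite("pics/top1.png",cv2.resize(c["color"][120:250,230:450,::-1],None,fx=3,fy=3))
E
```

```text
descent stop False [ 0.5544585  -0.10803656  0.03554802]
push stop True
[0.55227618 0.06802721 0.03520975] [-0.49417091 -0.69520588  0.58028241]
t 8.5083
```

View pics/top1.png

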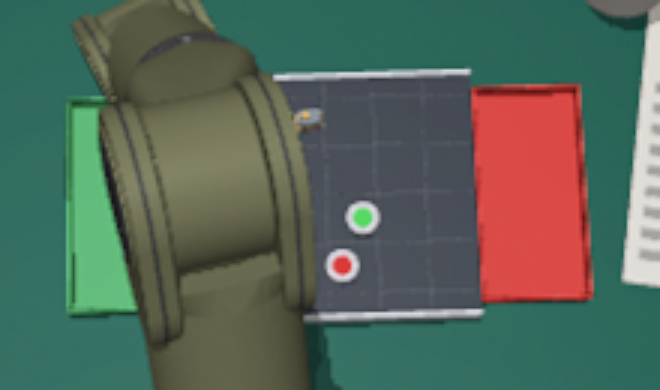

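The arm hides the green end in this view. The other two blanks haven't moved. The push stopped early at y=0.068, so I'll check from the hover pose with the wrist camera.

```bash
python3 - <<'E'
from workcell import bot,vision,readout
from h import *
bot.movep([0.46,-0.05,0.30],Q)
c=vision.capture("wrist"); np.savez("w2.npz",**c); cv2.imwrite("pics/w2.png",c["color"][:,:,::-1])
for ce,s in blobs(c,62,60,900): print(ce.round(1),s.tolist(),ray(c,*ce,0.044).round(4))
print(readout.get_obs()["time"])
E
```

```text
[359.3 116.1] [351, 107, 18, 19, 259] [ 0.5051 -0.0971]
9.55
```

View pics/w2.png

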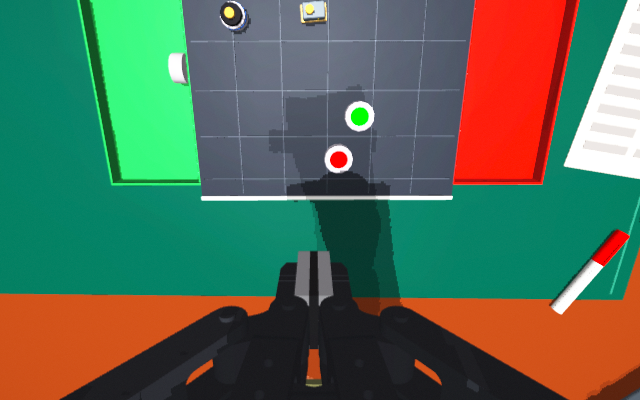

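The first green blank is off the board and leaning steeply inside the green tray at about (178,68). The probes haven't moved. For the other two I'll stop earlier, just past the tipping point, and finish slowly so the falling disc isn't pinched.

```bash
cat >> h.py <<'E'
def sweep2(p,yend,z=0.035):
    from workcell import bot,readout
    s=np.sign(yend-p[1]); at=lambda y,z:[p[0]-th*(y-p[1]),y,z]
    y0=p[1]-s*0.048
    bot.movep(at(y0,0.11),Q)
    if bot.move_linear(at(y0,z),feed=0.1,f_stop=6): print("hit");return
    print("stop1",bot.move_linear(at(yend-s*0.02,z),feed=0.07,f_stop=7))
    print("stop2",bot.move_linear(at(yend,z),feed=0.03,f_stop=6),readout.get_obs()["eef_pos"])
    bot.move_linear(at(yend-s*0.02,z),feed=0.08); bot.wait(0.2)
    bot.move_linear(at(yend-s*0.02,0.11),feed=0.2)
    print("t",readout.get_obs()["time"])
E
python3 - <<'E'
from workcell import bot,vision
from h import *
sweep2([.5043,-.098],0.0615)
sweep2([.4565,-.0765],-0.1905)
bot.movep([0.40,-0.065,0.34],Q)
c=vision.capture("wrist"); cv2.imwrite("pics/w3.png",c["color"][:,:,::-1])
E
```

```text
stop1 False
stop2 False [0.50278692 0.06150257 0.03506795]
t 16.0917
stop1 False
stop2 False [ 0.45769731 -0.19042375  0.03506081]
t 21.5417
```

View pics/w3.png

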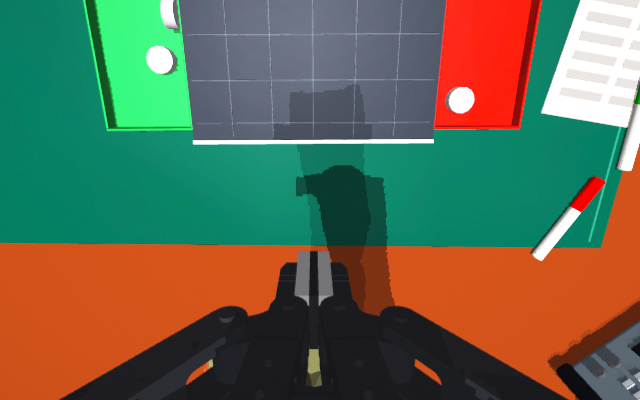

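All three blanks are in their trays. The second green and the red flipped over and lie flat at (160,60) and (461,100), and the first green leans at (170,12). I'll compute the leaning blank's position before handing in.

```bash
python3 - <<'E'
from workcell import bot,vision,sign_off
from h import *
c=dict(np.load("w2.npz"))
for z in (.015,.02,.027): print(z,ray(c,178,68,z).round(4), "board end", ray(c,188,68,.03).round(4))
c=vision.capture("top"); cv2.imwrite("pics/top3.png",cv2.resize(c["color"][120:250,230:450,::-1],None,fx=3,fy=3))
E
```

```text
0.015 [0.5527 0.1048] board end [0.5524 0.0886]
0.02 [0.5526 0.103 ] board end [0.5524 0.0886]
0.027 [0.5524 0.1005] board end [0.5524 0.0886]
```

View pics/top3.png

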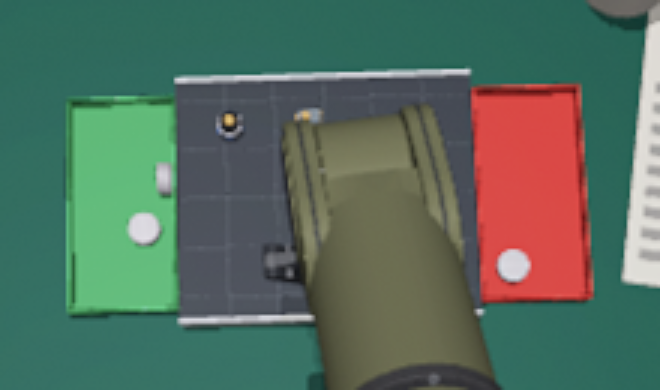

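The leaning blank's centre is about 12 mm inside the tray, and both probes are still in place. Handing in.

```bash
python3 -c "
from workcell import sign_off
print(sign_off())"
```

```text
the job is handed in; nothing more can be done
None
```

I swept both green-dotted blanks into the green tray and the red-dotted one into the red tray, with the probes still in place, and handed the job in at about 23 s (no verdict came back; the first push stopped on its 9 N force limit, and that blank leans on edge in the tray).

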